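Lock a tub into the labelling jig

TASK

Put the long narrow tub flat in the labelling jig, between the low side rails and close to the fence. Then pinch in the stop's two spring buttons, slide the stop towards the tub until both buttons pop out through the next pair of holes, so that its pad holds the tub against the fence, and let go. Set the tub down gently, do not force the stop against its buttons, and leave the other things on the table where they are.

Things in the scene. Friction and masses are not known exactly. Their poses are not given: they have to be found in the camera images.
- jig: The labelling jig, screwed to the table: white plastic board 130 (x) by 462 (y -215 to 247) by 10 mm. Origin: on the table, mid width; z up, y along the jig towards the fence. Near the -y end a steel block (y -205 to -185 mm, 44 wide, top z 70) holds a fixed inner tube along y; the stop's outer tube slides on it. The two spring buttons sit in the inner tube at y -60 and never move along the jig.
- fence (a point): Foot of the fence's face that looks at the stop: jig frame x 0, y 218, z 10 mm. The fence is an upright steel plate across the +y end of the jig, 100 mm wide, top at z 76.
- rails (a point): Where the tub's underside is centred when it stands against the fence: on the board midway between the two low steel side rails, jig x 0, y 148, z 10 mm. The rails are 4 mm thick, run along y from 83 to 213, stand 68 mm apart (inner faces), and rise 10 mm above the board.
- stop: The sliding end stop: steel plate 90 wide (x), 6 thick, 65 mm high; behind it (-y) a steel tube 30 mm square and 154 long, x -15 to 15, jig z 33 to 63. Slides along jig y only, about 3 N of friction. Origin: foot of the plate's face that looks at the fence, jig z 11; at the start it is locked with this face at jig y 1 and must come 41 to 67 mm nearer to the fence, to the next holes.
- pad_rest (a point): Face of the sprung pressure pad (white, 64 wide, 44 mm high) at rest, 40 mm in front of the stop's plate, jig z 41. It meets the tub, pushes it home against the fence and gives way up to 31 mm with 4 to 7 N. Next holes: a 14 mm hole in each side of the tube, in index plates set by hand in slots, 41 to 67 mm behind the buttons at the start (different each time, not measured).
- button_near: Spring button on the jig's -x side: 12 mm round metal pin, domed end 5.5 mm proud of the tube's side in a 14 mm hole. Origin: tip of the dome, jig x -20.5, y -60, z 48 mm when out. Presses in along +x: 2.5 N starts it, 4 N brings it flush (x -15). Either button standing out locks the stop. More than 10 N between a button and the stop would bend it.
- button_far: The same button on the +x side: dome tip at jig x 20.5, y -60, z 48 mm when out; presses in along -x. Tip to tip 41 mm, tube 30 mm. With both pinched flush, about 15 N along the tube makes the hole edges ride over the domes; then sliding takes 3 to 10 N, with the pad on the tub, until the next holes reach the domes, which pull the tube on a little and pop out, locking it.
- tub: The long narrow food tub, black with a white lid, about 350 g: 60 mm wide (its x), 140 mm long (its y), 52 mm high; the lid is the top 10 mm and overhangs the body by 2 mm all round. Origin: centre of its underside. Either end may face the fence.
- square_tub: A square tub of the same make, 105 by 105 by 52 mm; to be left alone. Origin: centre of its underside.
- round_pot: A round pot, 92 mm across, 60 mm high; to be left alone. Origin: centre of its underside.
- small_pot: A small round pot, 68 mm across, 45 mm high; to be left alone. Origin: centre of its underside.
- label_roll: A roll of labels lying flat, 90 mm across, 40 mm high; to be left alone. Origin: centre of its underside.
- marker: A marker pen lying down, 126 mm long, 16 mm thick; to be left alone. Origin: under its middle.
- tally: A steel hand tally counter, 42 mm across, 40 mm high; to be left alone. Origin: centre of its underside.
- scraper: A scraper with a white handle lying flat, 240 mm long; to be left alone. Origin: under its middle.

How it is judged:
By the outcome, as a careful person would: the job done as asked, in the order asked, and still so for the second after the job is handed in, with the robot touching nothing.
It also fails if it takes over 70 s, if anything falls off the work surface, if the arm or the gripper's body presses on something with over 40 N, if the wrist force passes 120 N, or if a joint passes its speed limit or range.

ROBOT

A 6-joint arm with a two-finger parallel gripper is mounted at the origin on the work surface. World frame = base frame: x ahead of the robot, y to its left, z up, the work surface at z = 0. Lengths are in mm, angles in rad, forces in N, time in s.
With the tool pointing down it reaches from about 275 to 750 mm from the base axis. Payload 10.2 kg.
Tool frame: the origin (TCP) lies at the very end of the fingers, on their centre line; the grasp point (between the pads) lies behind it (bot.hold_point_z is the z of the grasp point in the tool frame, in mm); z points along the fingers, y is the line along which they close (so a half turn about z gives the same grasp; the last joint's range is limited). The gripper opens to 85 mm and grips with 20 to 120 N. Pads are 22 mm wide; open, the fingers measure 114 mm over their backs; the gripper's body (76 mm by 85 mm) begins 54 mm behind the grasp point. The pads swing forward as they close: fully open they stand 13 mm farther back than shut.
Start: joints at [-1.358, 0.313, 1.498, -0, 1.331, -0.223], TCP at [221.61, -475.941, 231.294] pointing down, gripper open.
Joint ranges: [-2.94, 2.94], [-0.97, 2.17], [0.19, 2.56], [-1.23, 4.37], [0.02, 3.11], [-2.88, 2.88]. Speed limits (rad/s): [2.39, 2.39, 3.01, 3.14, 3.14, 3.14].

INTERFACE

Orientations are given as a unit quaternion [w, x, y, z].
In Python, from station import bot, cams gives the robot as it stands. The module is installed in compiled form; this text tells all that it offers.
- The arm moves only by the tool jog_arm, never from a script. Its argument "rows" is a list of rows, each an object with "angular": the turn, a rotation vector about the tool's x, y, z in rad, a list of three; "delta_pos": the shift along the tool's x, y, z in m, a list of three; "hand": the finger opening in m, from 0 to 0.0854. A call has 1 to 8 rows; each row shifts and turns the commanded pose from where the row before left it, along the tool's axes as they then stand; what a row does not reach is not made up. A row lasts 1/8 s, in which the tool goes at most 62.5 mm and 10.7 degrees, less where a joint would pass 70% of its speed; a pose out of reach is approached as far as the arm can. A call with a gripper value outside its range is refused whole. The fingers move at their own pace and stop on an object; the grip force is fixed at half the most. Time passes only in rows, so rows that do not move let the fingers close. It gives the time, the measured TCP pose, the force, the opening and the grip force at its end, in the units of the state.
- bot.get_obs(): the state, without advancing time (a new reading comes with each control period).
- cams.capture(name): name is "scene" or "top" or "wrist"; returns the picture (420x560x3 uint8, red, green, blue); there is no depth.
- cams.get_calibration(name): a dict with "fx", "fy", "cx", "cy" (pixels), "world_to_cam" (4x4, takes a point from world to camera coordinates); the wrist camera has in their place "mount" (4x4, takes a point from camera to tool coordinates, whose origin is the TCP and whose axes are the flange's). Camera axes: x right, y up, looking along -z (the intrinsics and any distortion apply to the point x, -y, -z); pixel columns grow to the right and rows downward; lengths in mm; the calibration is good to about 2 mm. A picture is of the moment at which its call begins: read the wrist's pose just before it. get_calibration takes no time and is no camera call.
- bot.sign_off(): hands the job in; it is judged then, once.
Trained networks look in the newest picture that a camera, given by its name, has taken for a name from the list of things; names that differ only in an ending like _2 or _b are one class to them, and where a whole thing is asked for, a point or a joint stands for the part that bears it (a point fixed in the world has none). Each returns a list of dicts, best first, with "score" (0 to 1); they miss things now and then, are a little off and sometimes report something else, mostly with a low value. They report only what shows in the picture. A call takes as long as a camera call.
- cams.cut_out(camera, thing): "pixels" (420x560 bool, what is visible of it) and "centre" ([row, column] in pixels, amid what is visible of it).
The state is a dict: "clock": time; "joint_positions": joint angles; "joint_vel": joint speeds; "effort": joint torques, N m; "tool_pos": TCP position; "ee_rot": TCP orientation; "force": force on the tool from outside, world axes, zero at the start; "wrist_torque": the same for the moment, N m; "finger_gap": opening from 0.0 (shut) to 1.0 (fully open); "finger_force": force on a finger pad.
Only numpy, scipy, OpenCV 4.12 (cv2) and the standard library are available. Lean on these libraries where they do the work, as an engineer would, in place of code of your own. Each camera call takes 0.05 s, during which the arm holds its last target. There are 200 camera calls.

## Working session

There is one attempt and no reset: what is moved stays moved. The work goes in short steps, Python scripts to look and compute and a tool call to move; the robot and the scene stay as the last step left them, time stands still between calls to the robot, and variables do not carry over. Pictures are saved under pics/ and viewed, at most 10 in all, crops included, and the job is handed in when it is done.

Besides the shell and the picture viewer there is one more tool, called after "Call:" by a JSON object that holds its "op" and its "data". jog_arm: Moves the arm, as the interface text tells. Its arguments: {"type":"object","properties":{"rows":{"type":"array"}},"required":["rows"]}

```bash
mkdir -p pics; python3 - <<'E'
from station import bot,cams
import cv2,numpy as np
print(bot.get_obs(), bot.hold_point_z)
for n in ["scene","top"]:
    im=cams.capture(n); cv2.imwrite(f"pics/{n}0.png",im[:,:,::-1])
    c=cams.get_calibration(n); print({k:(np.round(v,4).tolist() if not isinstance(v,str) else v) for k,v in c.items()})
c=cams.get_calibration("wrist"); print(c)
for t in ["jig","fence","stop","tub","button_near","button_far","square_tub"]:
    for r in cams.cut_out("top",t)[:3]: print(t,round(r["score"],2),r["centre"],r["pixels"].sum())
E
```

```text
{'clock': 0.0, 'joint_positions': array([-1.35839968e+00,  3.13456606e-01,  1.49842564e+00, -1.54470397e-05,
        1.33099342e+00, -2.23404014e-01]), 'joint_vel': array([ 0.00062402,  0.00055299, -0.00081221,  0.00049496, -0.00102785,
       -0.00093279]), 'effort': array([ 2.07819205e-03, -4.12258565e+01, -2.59740615e+01, -9.30058036e-05,
        4.13689879e-03, -4.81699067e-05]), 'tool_pos': array([ 221.55068725, -475.68488352,  230.73600057]), 'ee_rot': array([-6.41539930e-04,  9.76352909e-01,  2.16181834e-01, -3.97057802e-06]), 'force': array([ 3.54376724e-01, -2.50745561e-01,  1.29432204e-05]), 'wrist_torque': array([-0.03743644,  0.00875525, -0.03658729]), 'finger_force': 0.0, 'finger_gap': 0.999164499359106} -18.700000000000003
{'fx': 493.0079, 'fy': 493.0079, 'cx': 267.7874, 'cy': 205.2111, 'world_to_cam': [[0.5164, 0.8562, 0.0152, -302.2198], [-0.6648, 0.3897, 0.6373, 368.2932], [0.5397, -0.3392, 0.7705, -1496.9253], [0.0, 0.0, 0.0, 1.0]]}
{'fx': 387.9985, 'fy': 387.9985, 'cx': 279.25, 'cy': 213.1364, 'world_to_cam': [[0.021, -0.9994, 0.0288, -32.1466], [0.9822, 0.026, 0.1861, -621.9147], [-0.1867, 0.0244, 0.9821, -942.3291], [0.0, 0.0, 0.0, 1.0]]}
{'fx': 324.18703255639736, 'fy': 324.18703255639736, 'cx': 282.8115104262821, 'cy': 211.59835888281464, 'mount': array([[-9.16727806e-04,  9.50613930e-01,  3.10374477e-01,
         7.97862429e+01],
       [ 9.99999366e-01,  1.07464966e-03, -3.37816797e-04,
         1.46917343e+00],
       [-6.54677180e-04,  3.10373971e-01, -9.50614312e-01,
        -1.42302574e+02],
       [ 0.00000000e+00,  0.00000000e+00,  0.00000000e+00,
         1.00000000e+00]])}
jig 0.94 [251.1, 287.2] 8346
jig 0.33 [260.5, 113.4] 1607
jig 0.27 [238.7, 320.2] 973
fence 0.86 [249.8, 289.3] 8633
stop 0.8 [240.8, 318.1] 1076
tub 0.77 [260.4, 111.9] 1602
tub 0.68 [177.3, 152.2] 1137
button_near 0.53 [241.1, 326.3] 877
square_tub 0.7 [257.8, 425.7] 1781
```

View pics/top0.png

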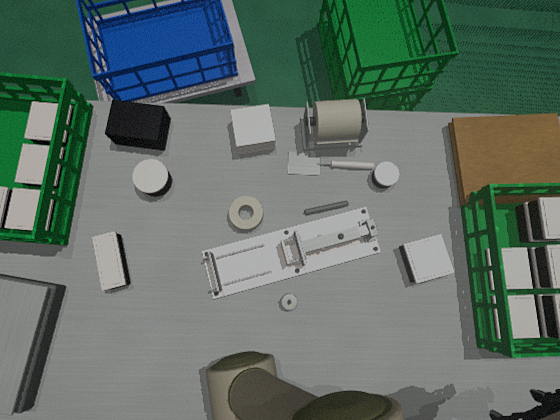

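View pics/scene0.png

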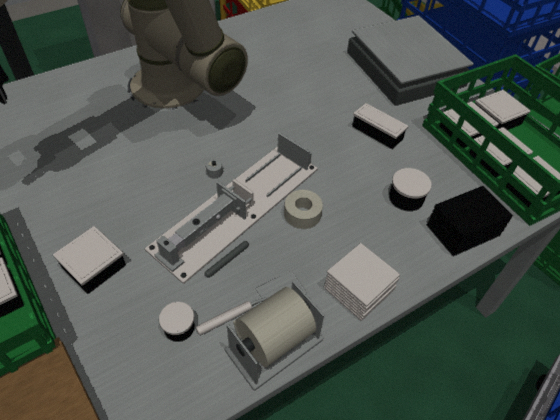

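The top view shows the tub at about (col 111, row 261), long axis nearly along the world y tilt. The jig has its fence at about (209, 272) and its block at about (370, 235), and the scene view agrees. I'll fit silhouettes of both.

```bash
cat > h.py <<'E'
import numpy as np,cv2
from scipy.optimize import minimize
from scipy.spatial.transform import Rotation as R
from station import bot,cams
def box(x0,x1,y0,y1,z0,z1): return np.array([[x,y,z] for x in(x0,x1) for y in(y0,y1) for z in(z0,z1)],float)
JIG=[box(-65,65,-215,247,0,10),box(-50,50,218,224,10,76),box(-22,22,-205,-185,10,70)]
TUB=[box(-28,28,-68,68,0,42),box(-30,30,-70,70,42,52)]
def tool():
    o=bot.get_obs(); T=np.eye(4); q=o["ee_rot"]; T[:3,:3]=R.from_quat([q[1],q[2],q[3],q[0]]).as_matrix(); T[:3,3]=o["tool_pos"]; return T
def cam(n,T=None):
    c=cams.get_calibration(n)
    W=np.linalg.inv(T@c["mount"]) if n=="wrist" else c["world_to_cam"]
    return W,c
def proj(P,W,c):
    p=np.asarray(P)@W[:3,:3].T+W[:3,3]
    return np.c_[c["fx"]*p[:,0]/-p[:,2]+c["cx"], -c["fy"]*p[:,1]/-p[:,2]+c["cy"]]
def unproj(uv,z,W,c):
    Rm=W[:3,:3];o=-Rm.T@W[:3,3]; d=Rm.T@np.array([(uv[0]-c["cx"])/c["fx"],-(uv[1]-c["cy"])/c["fy"],-1]); return o+d*(z-o[2])/d[2]
def place(P,q): 
    s,c=np.sin(q[2]),np.cos(q[2]); return P@np.array([[c,-s,0],[s,c,0],[0,0,1]]).T+[q[0],q[1],0]
def fit(parts,views,q0,z0=0):
    def cost(q):
        t=0
        for W,c,m in views:
            im=np.zeros(m.shape,np.uint8)
            for b in parts:
                h=cv2.convexHull(np.float32(proj(place(b+[0,0,z0],q),W,c)))
                cv2.fillConvexPoly(im,np.int32(np.round(h*16)),1,shift=4)
            t+=1-(im.astype(bool)&m).sum()/max(1,(im.astype(bool)|m).sum())
        return t/len(views)
    q=np.array(q0,float)
    for s in (20,5,2):
        S=np.vstack([q]+[q+d for d in np.diag([s,s,s*.005])]); r=minimize(cost,q,method="Nelder-Mead",options=dict(initial_simplex=S,maxiter=150)); q=r.x
    return q,r.fun
E
python3 - <<'E'
from h import *
V={}
for n in("top","scene"):
    cams.capture(n); W,c=cam(n)
    for t in("jig","tub"):
        for r in cams.cut_out(n,t)[:3]:
            print(n,t,round(r["score"],2),r["centre"],r["pixels"].sum()); V.setdefault((n,t),(W,c,r["pixels"]))
W,c=cam("top")
print(unproj((111,261),52,W,c))
f=unproj((209,272),10,W,c);s=unproj((372,233),10,W,c);print(f,s)
th=np.arctan2(-(f-s)[0],(f-s)[1]); m=(f+s)/2
for sel in(("top",),("scene",),("top","scene")):
    print(sel,"jig",fit(JIG,[V[k,"jig"] for k in sel],[m[0],m[1],th]))
    p=unproj((111,261),52,W,c)
    print(sel,"tub",fit(TUB,[V[k,"tub"] for k in sel],[p[0],p[1],0.1]))
E
```

```text
top jig 0.97 [251.8, 288.5] 8277
top tub 0.73 [257.7, 111.7] 1698
scene jig 0.86 [211.3, 229.5] 8807
scene tub 0.74 [126.6, 377.0] 1455
[490.47921066 401.8615473   52.        ]
[470.01906033 162.13774751  10.        ] [ 583.83102822 -270.30424299   10.        ]
('top',) jig (array([ 5.34097591e+02, -6.77467352e+01,  3.00853632e-01]), np.float64(0.052010539580708004))
('top',) tub (array([493.14696231, 410.14009358,   1.85585847]), np.float64(0.05304299274148516))
('scene',) jig (array([ 5.33201338e+02, -6.61716182e+01,  2.92671364e-01]), np.float64(0.0444104134762634))
('scene',) tub (array([491.2308617 , 409.59060547,  -1.25245833]), np.float64(0.07863031071655047))
('top', 'scene') jig (array([ 5.33090413e+02, -6.61450261e+01,  2.95383841e-01]), np.float64(0.04877246077102515))
('top', 'scene') tub (array([492.51474654, 409.91496709,  -1.27508281]), np.float64(0.06917462444658057))
```

Call:
{"op": "jog_arm", "data": {"rows": [{"angular":[0,0,0],"delta_pos":[0.0385,-0.043,0],"hand":0.0854},{"angular":[0,0,0],"delta_pos":[0.0385,-0.043,0],"hand":0.0854},{"angular":[0,0,0],"delta_pos":[0.0385,-0.043,0],"hand":0.0854},{"angular":[0,0,0],"delta_pos":[0.0385,-0.043,0],"hand":0.0854},{"angular":[0,0,0],"delta_pos":[0.0385,-0.043,0],"hand":0.0854},{"angular":[0,0,0],"delta_pos":[0.0385,-0.043,0],"hand":0.0854},{"angular":[0,0,0],"delta_pos":[0.0385,-0.043,0],"hand":0.0854},{"angular":[0,0,0],"delta_pos":[0.0385,-0.043,0],"hand":0.0854}]}}

```text
clock: 1.75
tool_pos: [355.9, -32.3, 231.7]
ee_rot: [0.0, 0.976, 0.216, 0.001]
force: [-0.2, -0.5, -0.8]
finger_gap: 0.994
finger_force: 0.0
```

Call:
{"op": "jog_arm", "data": {"rows": [{"angular":[0,0,0],"delta_pos":[0.0385,-0.043,0],"hand":0.0854},{"angular":[0,0,0],"delta_pos":[0.0385,-0.043,0],"hand":0.0854},{"angular":[0,0,0],"delta_pos":[0.0385,-0.043,0],"hand":0.0854},{"angular":[0,0,0],"delta_pos":[0.0385,-0.043,0],"hand":0.0854},{"angular":[0,0,0],"delta_pos":[0.0385,-0.043,0],"hand":0.0854},{"angular":[0,0,0.07],"delta_pos":[0.0385,-0.043,0],"hand":0.0854},{"angular":[0,0,0.07],"delta_pos":[0.0,-0.0,0],"hand":0.0854},{"angular":[0,0,0],"delta_pos":[0.0,-0.0,0],"hand":0.0854}]}}

```text
clock: 2.75
tool_pos: [456.0, 297.6, 231.0]
ee_rot: [0.0, 0.989, 0.148, -0.0]
force: [0.2, 0.4, 0.0]
finger_gap: 1.002
finger_force: 0.0
```

Call:
{"op": "jog_arm", "data": {"rows": [{"angular":[0,0,0],"delta_pos":[0.0225,-0.032,0.015],"hand":0.0854},{"angular":[0,0,0],"delta_pos":[0.0225,-0.032,0.015],"hand":0.0854},{"angular":[0,0,0],"delta_pos":[0.0225,-0.032,0.02],"hand":0.0854},{"angular":[0,0,0],"delta_pos":[0,0,0],"hand":0.0854}]}}

```text
clock: 3.25
tool_pos: [492.3, 409.4, 179.0]
ee_rot: [0.001, 0.989, 0.149, -0.002]
force: [-0.4, 0.2, -1.3]
finger_gap: 1.001
finger_force: 0.0
```

```bash
cat >> h.py <<'E'
def go(target,phi):
    T=tool(); p=np.arctan2(T[1,0],T[0,0]); d=T[:3,:3].T@(np.array(target)-T[:3,3])
    print("pos",T[:3,3].round(1),"phi",round(p,4),"-> tool delta mm",d.round(1),"turn z",round(-((phi-p+np.pi)%(2*np.pi)-np.pi),4))
E
python3 - <<'E'
from h import *
T=tool(); im=cams.capture("wrist"); cv2.imwrite("pics/w1.png",im[:,:,::-1]); W,c=cam("wrist",T)
for r in cams.cut_out("wrist","tub")[:2]:
    print(r["score"],r["centre"],r["pixels"].sum()); q=fit(TUB,[(W,c,r["pixels"])],[492.5,410,-1.275]); print(q)
    go([q[0][0],q[0][1],20],q[0][2]+np.pi/2)
E
```

```text
0.75 [190.1, 280.5] 10743
(array([493.42864065, 409.78777149,  -1.28644326]), np.float64(0.036934110264455366))
pos [492.8 408.1 181.6] phi 0.2963 -> tool delta mm [  1.1  -1.4 161.6] turn z 0.0119
```

View pics/w1.png

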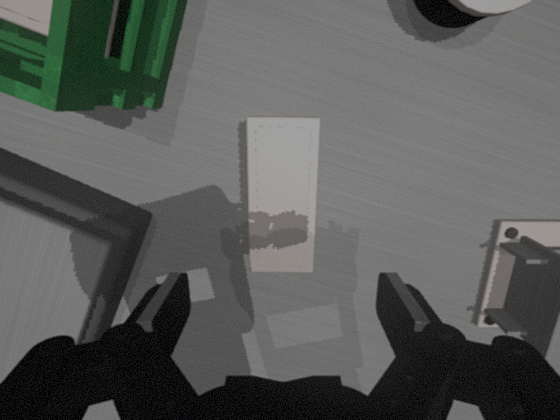

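The wrist view shows the tub upright, cols 246–320, rows 117–272. It is centred between the fingers (col ~283), so I'm descending.

Call:
{"op": "jog_arm", "data": {"rows": [{"angular":[0,0,0.012],"delta_pos":[0.001,-0.001,0.04],"hand":0.0854},{"angular":[0,0,0],"delta_pos":[0,0,0.045],"hand":0.0854},{"angular":[0,0,0],"delta_pos":[0,0,0.04],"hand":0.0854},{"angular":[0,0,0],"delta_pos":[0,0,0.025],"hand":0.0854},{"angular":[0,0,0],"delta_pos":[0,0,0.01],"hand":0.0854},{"angular":[0,0,0],"delta_pos":[0,0,0],"hand":0.05},{"angular":[0,0,0],"delta_pos":[0,0,0],"hand":0.05},{"angular":[0,0,0],"delta_pos":[0,0,0],"hand":0.05}]}}

```text
clock: 4.35
tool_pos: [494.3, 410.3, 23.3]
ee_rot: [-0.0, 0.99, 0.141, 0.002]
force: [-1.2, -0.9, 6.3]
finger_gap: 0.687
finger_force: 65.6
```

Call:
{"op": "jog_arm", "data": {"rows": [{"angular":[0,0,0],"delta_pos":[0,0,0],"hand":0.05},{"angular":[0,0,0],"delta_pos":[0,0,0],"hand":0.05}]}}

```text
clock: 4.6
tool_pos: [494.3, 410.3, 23.3]
ee_rot: [-0.0, 0.99, 0.141, 0.001]
force: [-0.5, -1.8, 7.4]
finger_gap: 0.69
finger_force: 65.6
```

Call:
{"op": "jog_arm", "data": {"rows": [{"angular":[0,0,0],"delta_pos":[0,0,-0.02],"hand":0.05},{"angular":[0,0,0],"delta_pos":[0,0,-0.04],"hand":0.05},{"angular":[0,0,-0.18],"delta_pos":[0,0,-0.03],"hand":0.05},{"angular":[0,0,-0.18],"delta_pos":[0,0,-0.03],"hand":0.05},{"angular":[0,0,-0.18],"delta_pos":[0,0,0],"hand":0.05},{"angular":[0,0,-0.18],"delta_pos":[0,0,0],"hand":0.05},{"angular":[0,0,-0.18],"delta_pos":[0,0,0],"hand":0.05},{"angular":[0,0,-0.18],"delta_pos":[0,0,0],"hand":0.05}]}}

```text
clock: 5.6
tool_pos: [493.2, 410.1, 142.6]
ee_rot: [-0.0, 0.774, 0.633, 0.0]
force: [0.4, 0.5, -2.6]
finger_gap: 0.685
finger_force: 65.5
```

Call:
{"op": "jog_arm", "data": {"rows": [{"angular":[0,0,-0.18],"delta_pos":[0,0,0],"hand":0.05},{"angular":[0,0,-0.18],"delta_pos":[0,0,0],"hand":0.05},{"angular":[0,0,-0.14],"delta_pos":[0,0,0],"hand":0.05},{"angular":[0,0,0],"delta_pos":[0,0,0],"hand":0.05}]}}

```text
clock: 6.1
tool_pos: [493.3, 410.1, 142.4]
ee_rot: [0.0, 0.597, 0.802, 0.0]
force: [-0.7, 0.4, -2.0]
finger_gap: 0.684
finger_force: 65.5
```

```bash
python3 - <<'E'
from h import *
go([518,-18,140],1.866)
E
```

```text
pos [493.3 410.1 142.4] phi 1.8626 -> tool delta mm [-417.1  -99.5    2.2] turn z -0.0034
```

Call:
{"op": "jog_arm", "data": {"rows": [{"angular":[0,0,0],"delta_pos":[-0.047,-0.0125,0],"hand":0.05},{"angular":[0,0,0],"delta_pos":[-0.047,-0.0125,0],"hand":0.05},{"angular":[0,0,0],"delta_pos":[-0.047,-0.0125,0],"hand":0.05},{"angular":[0,0,0],"delta_pos":[-0.047,-0.0125,0],"hand":0.05},{"angular":[0,0,0],"delta_pos":[-0.047,-0.0125,0],"hand":0.05},{"angular":[0,0,0],"delta_pos":[-0.047,-0.0125,0],"hand":0.05},{"angular":[0,0,0],"delta_pos":[-0.047,-0.0125,0],"hand":0.05},{"angular":[0,0,0],"delta_pos":[-0.047,-0.0125,0],"hand":0.05}]}}

```text
clock: 7.1
tool_pos: [506.2, 19.7, 142.1]
ee_rot: [0.0, 0.598, 0.802, 0.0]
force: [0.7, -0.8, -3.1]
finger_gap: 0.682
finger_force: 65.8
```

Call:
{"op": "jog_arm", "data": {"rows": [{"angular":[0,0,0],"delta_pos":[0,0,0],"hand":0.05},{"angular":[0,0,0],"delta_pos":[0,0,0],"hand":0.05}]}}

```text
clock: 7.35
tool_pos: [506.2, 21.5, 141.7]
ee_rot: [0.0, 0.597, 0.802, 0.0]
force: [0.1, 0.7, -3.1]
finger_gap: 0.686
finger_force: 65.8
```

```bash
python3 - <<'E'
from h import *
T=tool(); print(T.round(3)); np.save("T2.npy",T)
im=cams.capture("wrist").copy(); np.save("w2.npy",im); W,c=cam("wrist",T)
q=[533,-66.5,0.295]
out=im[:,:,::-1].copy()
J=[[-34,213,20],[34,213,20],[-34,190,20],[34,190,20],[-50,218,76],[50,218,76],[-50,218,10],[50,218,10],[-65,247,10],[65,247,10]]
for p in proj(place(np.array(J,float),q),W,c): cv2.circle(out,tuple(int(v) for v in p.round()),3,(0,0,255),1)
cv2.imwrite("pics/w2.png",cv2.resize(out,(800,600)))
E
```

```text
[[-2.87000e-01  9.58000e-01  0.00000e+00  5.06198e+02]
 [ 9.58000e-01  2.87000e-01  0.00000e+00  2.15290e+01]
 [ 0.00000e+00  0.00000e+00 -1.00000e+00  1.41740e+02]
 [ 0.00000e+00  0.00000e+00  0.00000e+00  1.00000e+00]]
```

View pics/w2.png

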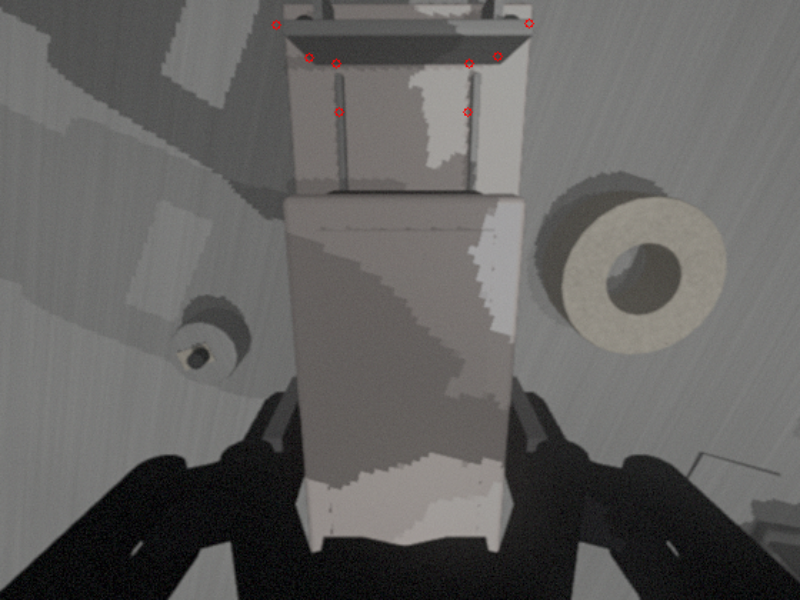

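The fence face spans rows ~36–65 (scaled picture), about 9 px lower than predicted. Its centre column is ~407–410 against the tub's 405.5. The tub is held straight and there is roughly 1.3 mm lateral correction to make. Now I'll compute the gap.

```bash
python3 - <<'E'
from h import *
T=np.load("T2.npy"); W,c=cam("wrist",T); s=.7
tl=lambda uv,z:(np.linalg.inv(T)@np.r_[unproj((uv[0]*s,uv[1]*s),z,W,c),1])[:3].round(1)
under=T[2,3]-22
print("fence foot",tl((313,66),10),tl((500,64),10)," fence top",tl((288,36),76),tl((532,34),76))
print("rail ends (outer+inner)",tl((338,73),20),tl((476,72),20))
print("rails@tub",tl((345,185),20),tl((469,185),20),"board",tl((297,190),10),tl((520,190),10))
for u in (under,under-3): print("lid front",tl((286,197),u+52),tl((524,197),u+52))
E
```

```text
fence foot [121.2 -48.1 131.7] [122.1  51.6 131.8]  fence top [121.6 -45.7  65.7] [122.2  51.3  65.8]
rail ends (outer+inner) [116.4 -33.7 121.7] [116.8  37.6 121.8]
rails@tub [ 60.2 -32.3 121.7] [ 60.1  36.4 121.8] board [ 56.7 -61.4 131.7] [ 56.6  67.3 131.8]
lid front [ 67.8 -27.7 -30. ] [ 67.7  28.9 -30. ]
lid front [ 67.5 -28.4 -27. ] [ 67.5  29.6 -27. ]
```

Call:
{"op": "jog_arm", "data": {"rows": [{"angular":[0,0,0],"delta_pos":[0.026,0.0016,0],"hand":0.05},{"angular":[0,0,0],"delta_pos":[0.025,0,0],"hand":0.05},{"angular":[0,0,0],"delta_pos":[0,0,0.03],"hand":0.05},{"angular":[0,0,0],"delta_pos":[0,0,0.03],"hand":0.05},{"angular":[0,0,0],"delta_pos":[0,0,0.025],"hand":0.05},{"angular":[0,0,0],"delta_pos":[0,0,0.01],"hand":0.05},{"angular":[0,0,0],"delta_pos":[0,0,0],"hand":0.05}]}}

```text
clock: 8.28
tool_pos: [493.0, 71.1, 46.4]
ee_rot: [-0.0, 0.596, 0.803, -0.0]
force: [0.8, 0.6, -2.1]
finger_gap: 0.69
finger_force: 65.7
```

```bash
python3 - <<'E'
from h import *
o=bot.get_obs();print(o["tool_pos"],o["force"]); im=cams.capture("wrist"); cv2.imwrite("pics/w3.png",im[:,:,::-1])
E
```

```text
[492.97490611  71.06335152  46.37595071] [ 0.78370735  0.64346809 -2.08396537]
```

View pics/w3.png

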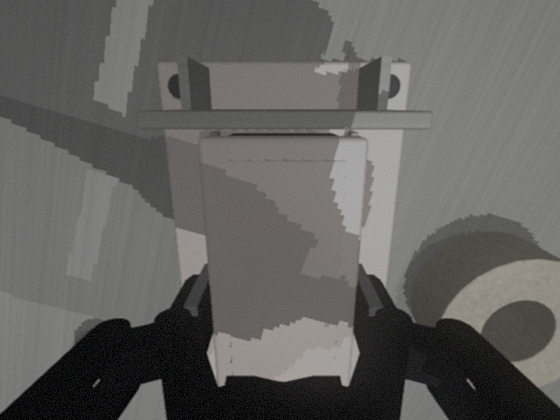

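The tub (cols 201–366) is centred on the fence (138–431), with a small gap left at row ~134. I'm lowering it in small steps.

Call:
{"op": "jog_arm", "data": {"rows": [{"angular":[0,0,0],"delta_pos":[0,0,0.005],"hand":0.05},{"angular":[0,0,0],"delta_pos":[0,0,0.002],"hand":0.05},{"angular":[0,0,0],"delta_pos":[0,0,0.002],"hand":0.05},{"angular":[0,0,0],"delta_pos":[0,0,0.001],"hand":0.05},{"angular":[0,0,0],"delta_pos":[0,0,0],"hand":0.05}]}}

```text
clock: 8.95
tool_pos: [493.0, 70.5, 36.3]
ee_rot: [-0.0, 0.596, 0.803, 0.0]
force: [-0.9, 0.9, -3.1]
finger_gap: 0.692
finger_force: 65.8
```

Call:
{"op": "jog_arm", "data": {"rows": [{"angular":[0,0,0],"delta_pos":[0,0,0.001],"hand":0.05},{"angular":[0,0,0],"delta_pos":[0,0,0],"hand":0.05}]}}

```text
clock: 9.2
tool_pos: [493.0, 70.5, 35.3]
ee_rot: [-0.0, 0.596, 0.803, -0.0]
force: [-0.3, -0.5, -3.6]
finger_gap: 0.691
finger_force: 65.8
```

Call:
{"op": "jog_arm", "data": {"rows": [{"angular":[0,0,0],"delta_pos":[0,0,0.001],"hand":0.05},{"angular":[0,0,0],"delta_pos":[0,0,0],"hand":0.05}]}}

```text
clock: 9.45
tool_pos: [493.0, 70.5, 34.2]
ee_rot: [-0.0, 0.596, 0.803, -0.0]
force: [-0.1, 0.2, -2.3]
finger_gap: 0.688
finger_force: 65.8
```

Call:
{"op": "jog_arm", "data": {"rows": [{"angular":[0,0,0],"delta_pos":[0,0,0.001],"hand":0.05},{"angular":[0,0,0],"delta_pos":[0,0,0],"hand":0.05}]}}

```text
clock: 9.7
tool_pos: [493.1, 70.5, 33.3]
ee_rot: [0.0, 0.596, 0.803, 0.0]
force: [0.4, 0.4, -2.5]
finger_gap: 0.691
finger_force: 65.9
```

Call:
{"op": "jog_arm", "data": {"rows": [{"angular":[0,0,0],"delta_pos":[0,0,0.0005],"hand":0.05},{"angular":[0,0,0],"delta_pos":[0,0,0],"hand":0.05}]}}

```text
clock: 9.95
tool_pos: [493.1, 70.5, 33.3]
ee_rot: [0.0, 0.596, 0.803, 0.0]
force: [-2.2, 0.3, 5.8]
finger_gap: 0.687
finger_force: 66.6
```

Contact made (gentle). Releasing and lifting.

Call:
{"op": "jog_arm", "data": {"rows": [{"angular":[0,0,0],"delta_pos":[0,0,0],"hand":0.075},{"angular":[0,0,0],"delta_pos":[0,0,0],"hand":0.075},{"angular":[0,0,0],"delta_pos":[0,0,0],"hand":0.075},{"angular":[0,0,0],"delta_pos":[0,0,-0.02],"hand":0.075},{"angular":[0,0,0],"delta_pos":[0,0,-0.04],"hand":0.075},{"angular":[0,0,0],"delta_pos":[0,0,-0.05],"hand":0.075},{"angular":[0,0,0],"delta_pos":[0,0,-0.03],"hand":0.075},{"angular":[0,0,0],"delta_pos":[0,0,0],"hand":0.075}]}}

```text
clock: 10.95
tool_pos: [494.0, 70.5, 174.7]
ee_rot: [0.002, 0.596, 0.803, 0.001]
force: [-1.1, 0.0, -1.1]
finger_gap: 0.878
finger_force: 0.0
```

```bash
python3 - <<'E'
from h import *
V=[]
for n in("top","scene"):
    cams.capture(n); W,c=cam(n)
    for r in cams.cut_out(n,"tub")[:3]: print(n,r["score"],r["centre"])
W,c=cam("top")
q=[532.5,-69,0.29]
# button midpoint in world
b=place(np.array([[0.,-60,48],[0,148,10]]),q); print(b)
go([b[0][0],b[0][1],170],q[2]-np.pi/2)
E
```

```text
top 0.46 [276.0, 226.2]
scene 0.73 [167.5, 269.8]
[[ 549.65713351 -126.49463253   48.        ]
 [ 490.17907068   72.82009358   10.        ]]
pos [492.4  70.6 171.5] phi 1.8637 -> tool delta mm [-205.2   -2.1    1.3] turn z -3.1386
```

Call:
{"op": "jog_arm", "data": {"rows": [{"angular":[0,0,0.1],"delta_pos":[-0.05,0,0],"hand":0.075},{"angular":[0,0,0],"delta_pos":[-0.05,0.005,0],"hand":0.075},{"angular":[0,0,0],"delta_pos":[-0.05,0.005,0],"hand":0.075},{"angular":[0,0,0],"delta_pos":[-0.055,0.005,0],"hand":0.075},{"angular":[0,0,0.18],"delta_pos":[0,0,0],"hand":0.075},{"angular":[0,0,0.18],"delta_pos":[0,0,0],"hand":0.075},{"angular":[0,0,0.18],"delta_pos":[0,0,0],"hand":0.075},{"angular":[0,0,0.18],"delta_pos":[0,0,0],"hand":0.075}]}}

```text
clock: 12.15
tool_pos: [551.5, -126.5, 171.4]
ee_rot: [-0.001, 0.868, 0.496, -0.001]
force: [-0.8, 0.7, 0.5]
finger_gap: 0.877
finger_force: 0.0
```

Call:
{"op": "jog_arm", "data": {"rows": [{"angular":[0,0,0.18],"delta_pos":[0,0,0],"hand":0.075},{"angular":[0,0,0.18],"delta_pos":[0,0,0],"hand":0.075},{"angular":[0,0,0.18],"delta_pos":[0,0,0],"hand":0.075},{"angular":[0,0,0.18],"delta_pos":[0,0,0],"hand":0.075},{"angular":[0,0,0.18],"delta_pos":[0,0,0],"hand":0.075},{"angular":[0,0,0.18],"delta_pos":[0,0,0],"hand":0.075},{"angular":[0,0,0.18],"delta_pos":[0,0,0],"hand":0.075},{"angular":[0,0,0.18],"delta_pos":[0,0,0],"hand":0.075}]}}

```text
clock: 13.15
tool_pos: [551.5, -126.5, 171.4]
ee_rot: [-0.0, 0.98, -0.2, -0.001]
force: [-0.5, 0.5, 0.3]
finger_gap: 0.874
finger_force: 0.0
```

Call:
{"op": "jog_arm", "data": {"rows": [{"angular":[0,0,0.18],"delta_pos":[0,0,0],"hand":0.075},{"angular":[0,0,0.18],"delta_pos":[0,0,0],"hand":0.075},{"angular":[0,0,0.18],"delta_pos":[0,0,0],"hand":0.075},{"angular":[0,0,0.18],"delta_pos":[0,0,0],"hand":0.075},{"angular":[0,0,0.16],"delta_pos":[0,0,0],"hand":0.075},{"angular":[0,0,0],"delta_pos":[0,0,0],"hand":0.075}]}}

```text
clock: 13.9
tool_pos: [551.6, -126.5, 171.7]
ee_rot: [0.0, 0.804, -0.595, -0.001]
force: [0.9, -0.1, 0.1]
finger_gap: 0.876
finger_force: 0.0
```

```bash
python3 - <<'E'
from h import *
print(bot.get_obs()["joint_positions"].round(3)); go([553,-127.6,100],-1.277)
E
```

```text
[-0.432  0.454  1.456  0.     1.234  2.413]
pos [ 551.6 -126.5  171.7] phi -1.2748 -> tool delta mm [ 1.6 -1.1 71.7] turn z 0.0022
```

Call:
{"op": "jog_arm", "data": {"rows": [{"angular":[0,0,0],"delta_pos":[0.001,0,0.03],"hand":0.065},{"angular":[0,0,0],"delta_pos":[0,0,0.02],"hand":0.065},{"angular":[0,0,0],"delta_pos":[0,0,0],"hand":0.065}]}}

```text
clock: 14.28
tool_pos: [551.4, -127.2, 121.1]
ee_rot: [0.0, 0.804, -0.595, -0.002]
force: [-0.2, -0.6, 0.8]
finger_gap: 0.762
finger_force: 0.0
```

```bash
python3 - <<'E'
from h import *
T=tool(); np.save("T4.npy",T); im=cams.capture("wrist"); cv2.imwrite("pics/w4.png",cv2.resize(im[:,:,::-1],(800,600),interpolation=cv2.INTER_CUBIC))
for t in("button_near","button_far","stop"):
    for r in cams.cut_out("wrist",t)[:2]: print(t,r["score"],np.array(r["centre"])/.7,r["pixels"].sum())
E
```

```text
button_near 0.46 [320.14285714 439.28571429] 71
button_far 0.56 [317.42857143 363.42857143] 88
stop 0.63 [376.14285714 401.42857143] 18260
stop 0.17 [450.85714286 605.71428571] 253
```

View pics/w4.png

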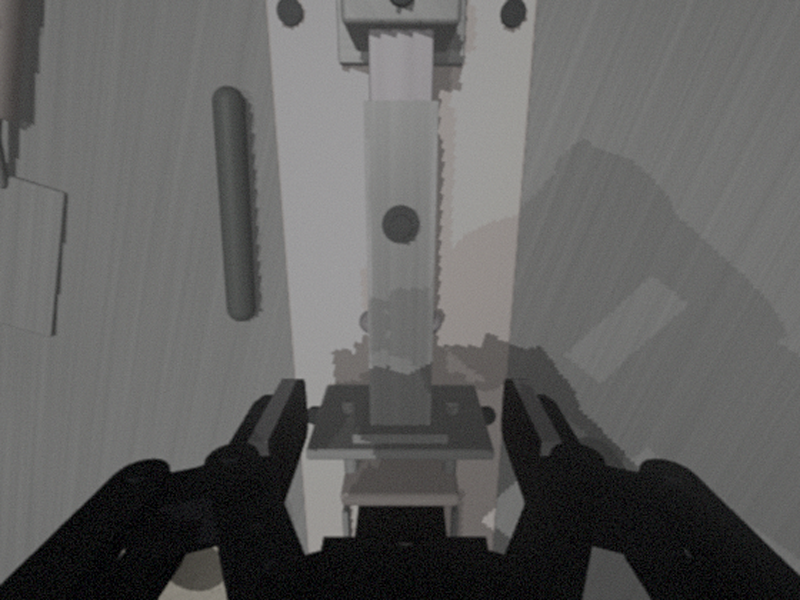

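The buttons stand out beside the tube at (363, 320) and (439, 320) in the scaled picture. A dark spot sits on the tube's top at (401, 223).

```bash
python3 - <<'E'
from h import *
T=np.load("T4.npy"); W,c=cam("wrist",T); s=.7
def tl(uv,z): return (np.linalg.inv(T)@np.r_[unproj((uv[0]*s,uv[1]*s),z,W,c),1])[:3].round(1)
print(T[:3,3],"buttons",tl((363,320),48),tl((439,320),48))
print("tube top edges",[tl(p,63) for p in((364,101),(438,101),(369,340),(432,340),(370,424),(431,424))])
print("board edges",[tl(p,10) for p in((270,30),(534,30),(295,340),(513,340))])
print("plate top back", [tl(p,76) for p in((328,386),(477,387))], "front",[tl(p,76) for p in((307,457),(493,458))],"spot",tl((401,223),63))
E
```

```text
[ 551.35849538 -127.20747032  121.10698216] buttons [  1.7 -20.8  73. ] [ 1.6 16.9 73.2]
tube top edges [array([100.2, -16.3,  57.8]), array([100.1,  13.2,  57.9]), array([ -2.7, -16.8,  58.1]), array([-2.8, 12.6, 58.2]), array([-48. , -17.4,  58.2]), array([-48.1,  13. ,  58.3])]
board edges [array([136.8, -64.9, 110.6]), array([136.7,  62.4, 110.9]), array([-24.8, -64.9, 111. ]), array([-25.1,  64. , 111.4])]
plate top back [array([-19.7, -34.8,  45.1]), array([-20.4,  32.6,  45.3])] front [array([-57.7, -46.8,  45.1]), array([-58.5,  42.1,  45.4])] spot [51.7 -1.7 58. ]
```

Call:
{"op": "jog_arm", "data": {"rows": [{"angular":[0,0,0],"delta_pos":[0.0015,-0.0023,0.03],"hand":0.062},{"angular":[0,0,0],"delta_pos":[0,0,0.025],"hand":0.062},{"angular":[0,0,0],"delta_pos":[0,0,0.018],"hand":0.062},{"angular":[0,0,0],"delta_pos":[0,0,0.012],"hand":0.062},{"angular":[0,0,0],"delta_pos":[0,0,0.006],"hand":0.062},{"angular":[0,0,0],"delta_pos":[0,0,0],"hand":0.062}]}}

```text
clock: 15.22
tool_pos: [555.0, -128.4, 32.0]
ee_rot: [-0.0, 0.803, -0.596, 0.0]
force: [0.4, 0.6, 0.4]
finger_gap: 0.723
finger_force: 0.0
```

```bash
python3 - <<'E'
from h import *
T=tool(); np.save("T5.npy",T); im=cams.capture("wrist"); print(T[:3,3],bot.get_obs()["force"]); cv2.imwrite("pics/w5.png",cv2.resize(im[:,:,::-1],(800,600),interpolation=cv2.INTER_CUBIC))
E
```

```text
[ 554.97062437 -128.38612836   31.95010535] [0.2437164  0.58480528 0.66845965]
```

View pics/w5.png

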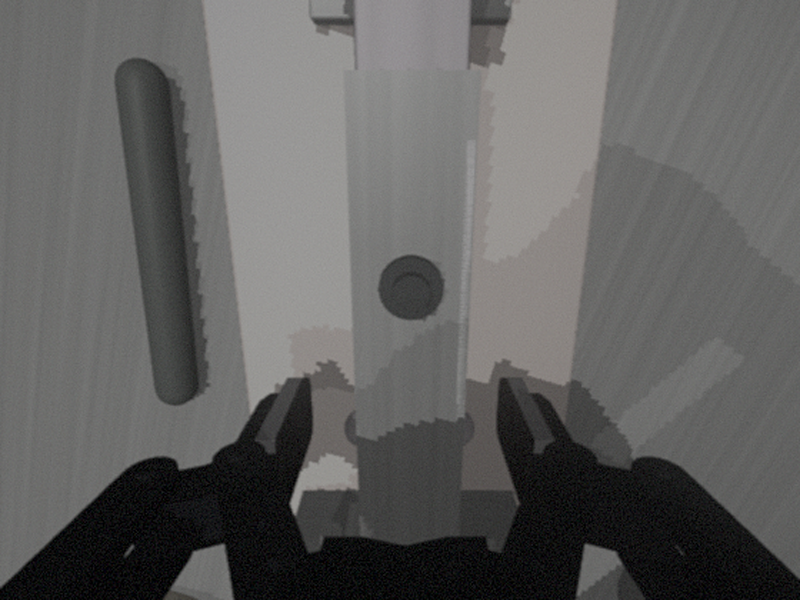

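Buttons now at (350, 427) and (470, 427), centre col 410. The fingers are centred at col ~404.5, so a small shift to the right is needed.

```bash
python3 - <<'E'
from h import *
T=np.load("T5.npy"); W,c=cam("wrist",T); s=.7
def tl(uv,z): return (np.linalg.inv(T)@np.r_[unproj((uv[0]*s,uv[1]*s),z,W,c),1])[:3].round(1)
for z in(48,50): print("buttons",tl((350,427),z),tl((470,427),z))
print([tl(p,63) for p in((345,71),(482,71),(355,400),(463,400))],"rear end should be 99 from buttons")
W2=np.linalg.inv(c["mount"])
for z in(-8,-18.7,-26): print("pad edges px",z,(proj([[11,y,z] for y in(-31,31)]+[[0,y,z] for y in(-20.5,20.5)],W2,c)/s).round(0).tolist())
E
```

```text
buttons [ -1.3 -17.4 -16. ] [ -1.3  20.3 -16.1]
buttons [  0.  -17.1 -18. ] [  0.   20.  -18.1]
[array([ 97.7, -13.2, -31. ]), array([ 97.7,  16.6, -31. ]), array([ 17. , -13.7, -31. ]), array([ 16.9,  15.6, -31. ])] rear end should be 99 from buttons
pad edges px -8 [[309.0, 380.0], [501.0, 380.0], [343.0, 410.0], [467.0, 410.0]]
pad edges px -18.7 [[302.0, 397.0], [509.0, 396.0], [339.0, 428.0], [472.0, 428.0]]
pad edges px -26 [[297.0, 409.0], [514.0, 409.0], [336.0, 442.0], [475.0, 442.0]]
```

Call:
{"op": "jog_arm", "data": {"rows": [{"angular":[0,0,0],"delta_pos":[-0.0013,0.0013,0.004],"hand":0.062},{"angular":[0,0,0],"delta_pos":[0,0,0],"hand":0.045},{"angular":[0,0,0],"delta_pos":[0,0,0],"hand":0.045}]}}

```text
clock: 15.65
tool_pos: [553.3, -127.5, 27.9]
ee_rot: [-0.0, 0.803, -0.596, 0.0]
force: [0.2, 0.5, -0.3]
finger_gap: 0.524
finger_force: 0.0
```

```bash
python3 - <<'E'
from h import *
T=tool(); im=cams.capture("wrist"); print(T[:3,3],bot.get_obs()["force"],bot.get_obs()["finger_gap"]); cv2.imwrite("pics/w6.png",cv2.resize(im[180:420,140:420,::-1],(700,600),interpolation=cv2.INTER_CUBIC))
E
```

```text
[ 553.28759412 -127.48473418   27.93288336] [ 0.45257465 -0.25117307  0.61913931] 0.5291886493323584
```

View pics/w6.png

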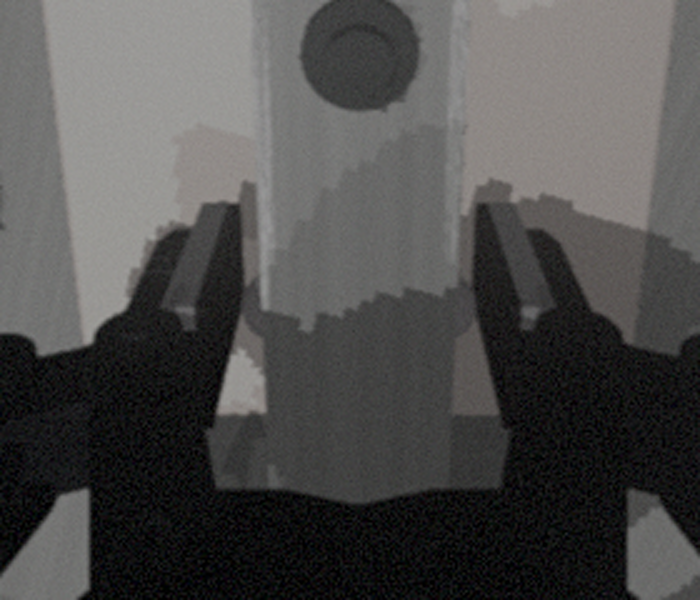

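The buttons (245 and 472 in the crop) sit evenly between the pads (240 and 476). Closing on them.

Call:
{"op": "jog_arm", "data": {"rows": [{"angular":[0,0,0],"delta_pos":[0,0,0],"hand":0.036},{"angular":[0,0,0],"delta_pos":[0,0,0],"hand":0.025},{"angular":[0,0,0],"delta_pos":[0,0,0],"hand":0.025},{"angular":[0,0,0],"delta_pos":[0,0,0],"hand":0.025}]}}

```text
clock: 16.2
tool_pos: [553.2, -127.7, 28.3]
ee_rot: [0.0, 0.803, -0.596, 0.0]
force: [-3.3, -0.1, 6.7]
finger_gap: 0.342
finger_force: 59.0
```

Call:
{"op": "jog_arm", "data": {"rows": [{"angular":[0,0,0],"delta_pos":[0,0,0],"hand":0.025},{"angular":[0,0,0],"delta_pos":[0,0,0],"hand":0.025}]}}

```text
clock: 16.45
tool_pos: [553.3, -127.6, 28.3]
ee_rot: [0.0, 0.803, -0.596, 0.0]
force: [-2.7, -0.3, 5.3]
finger_gap: 0.343
finger_force: 59.0
```

Opening 29.3 mm: both buttons are flush. Starting the slide (tool −x is towards the fence).

Call:
{"op": "jog_arm", "data": {"rows": [{"angular":[0,0,0],"delta_pos":[-0.001,0,0],"hand":0.025},{"angular":[0,0,0],"delta_pos":[0,0,0],"hand":0.025}]}}

```text
clock: 16.7
tool_pos: [553.2, -127.4, 28.4]
ee_rot: [0.0, 0.803, -0.596, 0.001]
force: [-2.0, -4.2, 4.4]
finger_gap: 0.342
finger_force: 58.9
```

Call:
{"op": "jog_arm", "data": {"rows": [{"angular":[0,0,0],"delta_pos":[-0.001,0,0],"hand":0.025},{"angular":[0,0,0],"delta_pos":[0,0,0],"hand":0.025}]}}

```text
clock: 16.95
tool_pos: [553.0, -126.8, 28.4]
ee_rot: [0.0, 0.803, -0.596, 0.001]
force: [-2.0, -6.6, 4.4]
finger_gap: 0.343
finger_force: 58.8
```

Call:
{"op": "jog_arm", "data": {"rows": [{"angular":[0,0,0],"delta_pos":[-0.002,0,0],"hand":0.025},{"angular":[0,0,0],"delta_pos":[-0.002,0,0],"hand":0.025},{"angular":[0,0,0],"delta_pos":[0,0,0],"hand":0.025}]}}

```text
clock: 17.32
tool_pos: [551.9, -123.1, 28.4]
ee_rot: [0.001, 0.803, -0.596, 0.001]
force: [-0.2, -8.2, 3.2]
finger_gap: 0.34
finger_force: 58.9
```

Call:
{"op": "jog_arm", "data": {"rows": [{"angular":[0,0,0],"delta_pos":[-0.003,0,0],"hand":0.025},{"angular":[0,0,0],"delta_pos":[-0.003,0,0],"hand":0.025},{"angular":[0,0,0],"delta_pos":[-0.003,0,0],"hand":0.025},{"angular":[0,0,0],"delta_pos":[-0.003,0,0],"hand":0.025},{"angular":[0,0,0],"delta_pos":[-0.003,0,0],"hand":0.025},{"angular":[0,0,0],"delta_pos":[0,0,0],"hand":0.025}]}}

```text
clock: 18.08
tool_pos: [547.4, -108.1, 28.4]
ee_rot: [0.0, 0.803, -0.596, 0.001]
force: [-2.5, -3.9, 5.5]
finger_gap: 0.346
finger_force: 59.9
```

Call:
{"op": "jog_arm", "data": {"rows": [{"angular":[0,0,0],"delta_pos":[-0.003,0,0],"hand":0.025},{"angular":[0,0,0],"delta_pos":[-0.003,0,0],"hand":0.025},{"angular":[0,0,0],"delta_pos":[-0.003,0,0],"hand":0.025},{"angular":[0,0,0],"delta_pos":[-0.003,0,0],"hand":0.025},{"angular":[0,0,0],"delta_pos":[-0.002,0,0],"hand":0.025},{"angular":[0,0,0],"delta_pos":[0,0,0],"hand":0.025}]}}

```text
clock: 18.82
tool_pos: [543.3, -94.7, 28.4]
ee_rot: [0.0, 0.803, -0.596, 0.001]
force: [-1.8, -3.5, 5.5]
finger_gap: 0.344
finger_force: 59.9
```

```bash
python3 - <<'E'
from h import *
T=tool(); im=cams.capture("wrist"); print(T[:3,3],bot.get_obs()["force"]); cv2.imwrite("pics/w7.png",cv2.resize(im[100:420,100:460,::-1],(675,600),interpolation=cv2.INTER_CUBIC))
E
```

```text
[543.32543226 -94.70697509  28.37708738] [-0.70556813 -3.69950297  5.94713481]
```

View pics/w7.png

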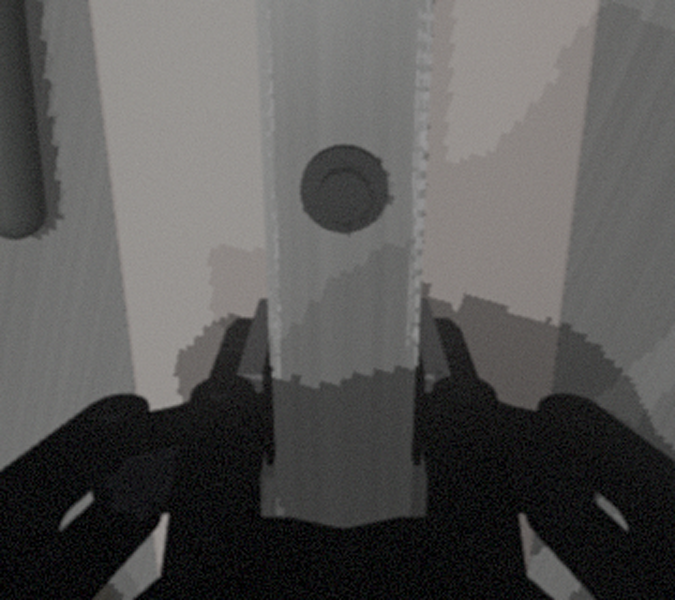

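The tube has moved ~34.5 mm at ~4 N drag, and the buttons are still hidden under the tube. Going on in small steps.

Call:
{"op": "jog_arm", "data": {"rows": [{"angular":[0,0,0],"delta_pos":[-0.002,0,0],"hand":0.025},{"angular":[0,0,0],"delta_pos":[-0.001,0,0],"hand":0.025},{"angular":[0,0,0],"delta_pos":[0,0,0],"hand":0.025}]}}

```text
clock: 19.25
tool_pos: [542.6, -92.1, 28.4]
ee_rot: [0.0, 0.803, -0.596, 0.001]
force: [-2.3, -5.2, 5.2]
finger_gap: 0.343
finger_force: 59.7
```

Call:
{"op": "jog_arm", "data": {"rows": [{"angular":[0,0,0],"delta_pos":[-0.001,0,0],"hand":0.025},{"angular":[0,0,0],"delta_pos":[-0.001,0,0],"hand":0.025},{"angular":[0,0,0],"delta_pos":[0,0,0],"hand":0.025}]}}

```text
clock: 19.62
tool_pos: [542.1, -90.6, 28.4]
ee_rot: [0.0, 0.803, -0.596, 0.001]
force: [-1.9, -7.6, 4.3]
finger_gap: 0.342
finger_force: 59.6
```

Call:
{"op": "jog_arm", "data": {"rows": [{"angular":[0,0,0],"delta_pos":[-0.001,0,0],"hand":0.025},{"angular":[0,0,0],"delta_pos":[-0.001,0,0],"hand":0.025},{"angular":[0,0,0],"delta_pos":[0,0,0],"hand":0.025}]}}

```text
clock: 20.0
tool_pos: [541.5, -88.7, 28.4]
ee_rot: [0.0, 0.803, -0.596, 0.001]
force: [-1.6, -8.6, 4.4]
finger_gap: 0.347
finger_force: 59.6
```

```bash
cat > chk.py <<'E'
from h import *
T=tool(); im=cams.capture("wrist"); o=bot.get_obs()
d=(T[:2,3]-[553.3,-127.6])@[-.291,.957]; f=o["force"][:2]@[-.291,.957]; print("travel",d.round(1),"F along",f.round(1),"F",o["force"].round(1))
for t in("button_near","button_far"): print(t,[(round(r["score"],2),r["centre"],int(r["pixels"].sum())) for r in cams.cut_out("wrist",t)[:1]])
W2=cam("wrist",np.eye(4))[0]; c=cam("wrist",np.eye(4))[1]
print("expect px",proj([[d,-19,-19.7],[d,19,-19.7]],W2,c).round(0).tolist())
import glob; np.save(f"s{len(glob.glob('s*.npy')):02d}.npy",im)
E
python3 chk.py
```

```text
travel 40.7 F along -7.5 F [-0.  -7.8  4.8]
button_near []
button_far []
expect px [[236.0, 213.0], [332.0, 213.0]]
```

Call:
{"op": "jog_arm", "data": {"rows": [{"angular":[0,0,0],"delta_pos":[-0.001,0,0],"hand":0.025},{"angular":[0,0,0],"delta_pos":[-0.001,0,0],"hand":0.025},{"angular":[0,0,0],"delta_pos":[0,0,0],"hand":0.025}]}}

```text
clock: 20.52
tool_pos: [541.0, -86.7, 28.4]
ee_rot: [0.0, 0.803, -0.596, 0.001]
force: [-1.2, -7.8, 4.0]
finger_gap: 0.339
finger_force: 59.6
```

```bash
python3 chk.py
```

```text
travel 42.7 F along -7.7 F [-0.4 -8.2  4.1]
button_near [(0.68, [149.3, 284.5], 83945)]
button_far []
expect px [[236.0, 208.0], [332.0, 208.0]]
```

Call:
{"op": "jog_arm", "data": {"rows": [{"angular":[0,0,0],"delta_pos":[-0.001,0,0],"hand":0.025},{"angular":[0,0,0],"delta_pos":[-0.001,0,0],"hand":0.025},{"angular":[0,0,0],"delta_pos":[0,0,0],"hand":0.025}]}}

```text
clock: 21.05
tool_pos: [540.3, -84.6, 28.4]
ee_rot: [0.0, 0.803, -0.596, 0.001]
force: [-0.8, -6.3, 4.5]
finger_gap: 0.343
finger_force: 59.7
```

```bash
python3 chk.py
```

```text
travel 45.0 F along -6.0 F [-1.2 -6.6  3.7]
button_near []
button_far [(0.44, [150.7, 283.4], 84583)]
expect px [[236.0, 202.0], [332.0, 202.0]]
```

Call:
{"op": "jog_arm", "data": {"rows": [{"angular":[0,0,0],"delta_pos":[-0.001,0,0],"hand":0.025},{"angular":[0,0,0],"delta_pos":[0,0,0],"hand":0.025}]}}

```text
clock: 21.45
tool_pos: [539.9, -83.5, 28.4]
ee_rot: [0.0, 0.803, -0.596, 0.001]
force: [-1.2, -4.6, 5.6]
finger_gap: 0.341
finger_force: 59.8
```

```bash
python3 chk.py
```

```text
travel 46.1 F along -4.8 F [-1.9 -5.6  4.5]
button_near []
button_far []
expect px [[235.0, 200.0], [332.0, 199.0]]
```

Call:
{"op": "jog_arm", "data": {"rows": [{"angular":[0,0,0],"delta_pos":[-0.001,0,0],"hand":0.025},{"angular":[0,0,0],"delta_pos":[0,0,0],"hand":0.025}]}}

```text
clock: 21.85
tool_pos: [539.3, -81.3, 28.3]
ee_rot: [-0.0, 0.803, -0.596, -0.0]
force: [-3.9, 6.3, 9.9]
finger_gap: 0.344
finger_force: 60.4
```

```bash
cat >> chk.py <<'E'
fs=sorted(glob.glob("s*.npy"))
if len(fs)>1:
    a,b=[np.load(f).mean(2) for f in fs[-2:]]; g=cv2.GaussianBlur(np.abs(a-b),(0,0),1.5)
    for x0,x1 in((218,246),(322,350)):
        s=g[150:250,x0:x1]; k=np.unravel_index(s.argmax(),s.shape); print("maxdiff",s.max().round(1),"at row,col",k[0]+150,k[1]+x0)
E
python3 chk.py
```

```text
travel 48.4 F along 5.2 F [-4.1  4.2  8.5]
button_near []
button_far [(0.51, [192.2, 234.9], 25)]
expect px [[235.0, 194.0], [332.0, 194.0]]
maxdiff 23.8 at row,col 193 238
maxdiff 15.6 at row,col 196 322
```

The force reversed and the tube jumped ahead ~2 mm, so the domes have popped. I'm checking the picture.

```bash
python3 - <<'E'
import numpy as np,cv2,glob
fs=sorted(glob.glob("s*.npy")); o=[cv2.resize(np.load(f)[140:250,210:360,::-1],(400,293),interpolation=cv2.INTER_CUBIC) for f in fs[-2:]]
cv2.imwrite("pics/w8.png",cv2.convertScaleAbs(np.hstack(o),alpha=1.5))
E
```

```text
(no output)
```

View pics/w8.png

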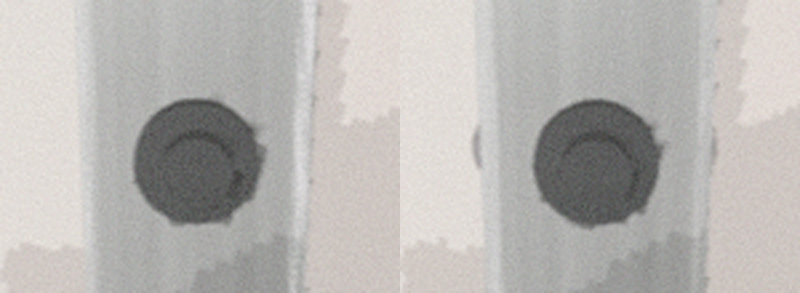

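Both domes show beside the tube (left at col ~477, right at ~715). The tube still pulls the arm forward by 5 N, so I'm following it by 1 mm.

Call:
{"op": "jog_arm", "data": {"rows": [{"angular":[0,0,0],"delta_pos":[-0.001,0,0],"hand":0.025},{"angular":[0,0,0],"delta_pos":[0,0,0],"hand":0.025}]}}

```text
clock: 22.25
tool_pos: [539.0, -80.5, 28.4]
ee_rot: [-0.0, 0.803, -0.596, 0.0]
force: [-3.6, 1.1, 6.9]
finger_gap: 0.346
finger_force: 60.1
```

```bash
python3 chk.py; python3 - <<'E'
import numpy as np,glob
for f in sorted(glob.glob("s*.npy"))[-3:]:
    a=np.load(f).mean(2); print(f,"L",a[188:198,232:246].mean(0).round(0).tolist(),"R",a[188:198,318:336].mean(0).round(0).tolist())
E
```

```text
travel 49.2 F along 1.2 F [-3.5  0.2  7.8]
button_near [(0.6, [186.2, 333.2], 158)]
button_far [(0.47, [190.6, 232.6], 176)]
expect px [[235.0, 192.0], [333.0, 192.0]]
maxdiff 35.9 at row,col 184 236
maxdiff 38.6 at row,col 184 329
s03.npy L [146.0, 148.0, 147.0, 146.0, 147.0, 147.0, 147.0, 144.0, 139.0, 139.0, 136.0, 134.0, 134.0, 129.0] R [117.0, 121.0, 133.0, 141.0, 143.0, 138.0, 135.0, 131.0, 124.0, 126.0, 131.0, 133.0, 133.0, 132.0, 133.0, 133.0, 133.0, 132.0]
s04.npy L [148.0, 146.0, 148.0, 147.0, 142.0, 127.0, 113.0, 116.0, 130.0, 137.0, 137.0, 136.0, 134.0, 134.0] R [116.0, 119.0, 118.0, 122.0, 127.0, 127.0, 126.0, 125.0, 122.0, 111.0, 117.0, 128.0, 134.0, 133.0, 133.0, 132.0, 133.0, 132.0]
s05.npy L [108.0, 109.0, 116.0, 118.0, 120.0, 122.0, 123.0, 127.0, 134.0, 144.0, 144.0, 142.0, 140.0, 132.0] R [117.0, 119.0, 121.0, 123.0, 122.0, 121.0, 119.0, 118.0, 115.0, 112.0, 111.0, 112.0, 111.0, 110.0, 105.0, 98.0, 94.0, 103.0]
```

Both buttons are now fully out and both are detected at the expected pixels, with almost no force left. Releasing and withdrawing.

Call:
{"op": "jog_arm", "data": {"rows": [{"angular":[0,0,0],"delta_pos":[0,0,0],"hand":0.06},{"angular":[0,0,0],"delta_pos":[0,0,0],"hand":0.06},{"angular":[0,0,0],"delta_pos":[0,0,0],"hand":0.06},{"angular":[0,0,0],"delta_pos":[0,0,-0.03],"hand":0.06},{"angular":[0,0,0],"delta_pos":[0,0,-0.04],"hand":0.06},{"angular":[0,0,0],"delta_pos":[0,0,-0.05],"hand":0.06},{"angular":[0,0,0],"delta_pos":[0,0,-0.03],"hand":0.06},{"angular":[0,0,0],"delta_pos":[0,0,0],"hand":0.06}]}}

```text
clock: 23.4
tool_pos: [539.8, -80.8, 179.8]
ee_rot: [-0.001, 0.803, -0.596, 0.002]
force: [0.0, -0.1, -1.1]
finger_gap: 0.703
finger_force: 0.0
```

```bash
python3 - <<'E'
from h import *
T=tool(); cams.capture("wrist"); W,c=cam("wrist",T)
print(T[:3,3])
for t in("button_near","button_far"):
    for r in cams.cut_out("wrist",t)[:1]:
        p=unproj(r["centre"][::-1],48,W,c); print(t,r["score"],(np.linalg.inv(T)@np.r_[p,1])[:3].round(1),p.round(1),r["pixels"].sum())
V=[]
for n in("top","scene"):
    cams.capture(n); Wn,cn=cam(n)
    for r in cams.cut_out(n,"tub")[:1]: print(n,r["score"],r["centre"]); V.append((Wn,cn,r["pixels"])); print(fit(TUB,V[-1:],[490,73,.29],10))
E
```

```text
[539.84025276 -80.82316989 179.79229045]
button_near 0.47 [ 46.5  19.2 131.8] [ 535.5 -131.1   48. ] 56
button_far 0.44 [ 49.2 -17.4 132. ] [ 571.3 -123.1   48. ] 53
top 0.71 [260.6, 241.3]
(array([4.91428558e+02, 7.25879143e+01, 2.89579920e-01]), np.float64(0.08786610878661083))
scene 0.93 [163.8, 274.1]
(array([4.87739758e+02, 7.83874742e+01, 3.46899191e-01]), np.float64(0.1811385853939046))
```

Both buttons show proud and the tub fits flat at the rails spot against the fence. Handing in.

```bash
python3 -c "
from station import bot
print(bot.sign_off())"
```

```text
the job is handed in; nothing more can be done
None
```

The tub lies flat in the jig against the fence, the stop has moved up about 49 mm with both buttons out through the next holes, and the arm has let go and withdrawn; the job was handed in at about 24 s of the 70 s, and no verdict was shown.

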